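# Close the bayonet lid of a bench pressure pot by feel

## Robot

A 6-joint arm with a two-finger parallel gripper is mounted at the origin on a cart in front of the work surface, level with it; the furniture and walls round the work are solid. World frame = base frame: x ahead of the robot, y to its left, z up, the work surface at z = 0. Lengths are in mm, angles in rad, forces in N, time in s.
With the tool pointing down it reaches from about 400 to 825 mm from the base axis. Payload 7 kg.
Tool frame: the origin (TCP) lies at the very end of the fingers, on their centre line; the grasp point (between the pads) lies 19 mm behind it; z points along the fingers, y is the line along which they close (so a half turn about z gives the same grasp; the last joint's range is limited). The gripper opens to 85 mm and grips with 20 to 120 N. Pads are 22 mm wide; open, the fingers measure 114 mm over their backs; the gripper's body (76 mm by 85 mm) begins 54 mm behind the grasp point. The pads swing forward as they close: fully open they stand 13 mm farther back than shut.
Start: joints at [1.531, 0.359, 0.012, 0, -1.224, -0.288], TCP at [217.332, 639.032, 231.302] pointing down, gripper open.
Joint ranges: [-3.07, 3.07], [-1.43, 2.12], [-1.02, 1.25], [-3.03, 1.67], [-3.05, -0], [-3.03, 3.03]. Speed limits (rad/s): [2.39, 2.39, 3.01, 3.14, 3.14, 3.14].

## Interface

Orientations are given as [roll, pitch, yaw] about the fixed x, y, z axes, in that order (R = Rz(yaw) Ry(pitch) Rx(roll)).
In Python, from plant import readout, imaging, order gives the robot as it stands.
- The arm moves only by the tool send_rows, never from a script. Its argument "deltas" is a list of rows, each a list of 7 numbers: the shift along the tool's x, y, z in m, then the turn, a rotation vector about the tool's x, y, z in rad, then the finger opening in m, from 0 to 0.0854. In form: [[x, y, z, rx, ry, rz, hand], ...]. A call has 1 to 10 rows; each row shifts and turns the commanded pose from where the row before left it, along the tool's axes as they then stand; what a row does not reach is not made up. A row lasts 1/8 s, in which the tool goes at most 62.5 mm and 10.7 degrees, less where a joint would pass 70% of its speed; a pose out of reach is approached as far as the arm can. A call with a gripper value outside its range is refused whole. The fingers move at their own pace and stop on an object; the grip force is fixed at half the most. Time passes only in rows, so rows that do not move let the fingers close. It gives the time, the measured TCP pose, the force, the opening and the grip force at its end, in the units of the state.
- readout.get_state(): the state, without advancing time (a new reading comes with each control period).
- imaging.camera(name): name is "scene" or "top" or "wrist"; returns the picture (384x512x3 uint8, blue, green, red); there is no depth.
- imaging.camera_info(name): a dict with "intrinsics" (3x3 intrinsics, pixels), "pose" (4x4, takes a point from camera to world coordinates). Camera axes: x right, y up, looking along -z (the intrinsics and any distortion apply to the point x, -y, -z); pixel columns grow to the right and rows downward; lengths in mm; the calibration is good to about 2 mm. A picture is of the moment at which its call begins: read the wrist's pose just before it. camera_info takes no time and is no camera call; for the wrist camera it gives the pose at the moment of the call.
- order.close_job(): hands the job in; it is judged then, once.
The state is a dict: "time": time; "joints": joint angles; "qd": joint speeds; "effort": joint torques, N m; "ee_pos": TCP position; "tcp_rot": TCP orientation; "contact_force": force on the tool from outside, world axes, zero at the start; "ft_torque": the same for the moment, N m; "opening": finger opening in mm; "gripper_force": force on a finger pad.
Only numpy, scipy, OpenCV 4.12 (cv2) and the standard library are available. Lean on these libraries where they do the work, as an engineer would, in place of code of your own. Each camera call takes 0.05 s, during which the arm holds its last target. There are 200 camera calls.

## Task

Close the pressure pot, whose lid is lying loose on it with its lugs on top of the hidden claws. Turn the lid by its handle until you feel it drop between the claws, then press it right down against the springy seal, turn it clockwise (seen from above) to its end stop, and let go so that it rises into its notches and stays locked. Do not lean on it hard, and leave the dropper bottle and the pink dish where they stand.

Things in the scene. Friction and masses are not known exactly. Their poses are not given: they have to be found in the camera images.
- pot: White round bench pressure pot, 142 mm across, fixed to the desk; a dial gauge sticks out in front (its -x side), a brass hose tail at the back. Origin: on its axis at the desk top; z up. Its aluminium rim (outer radius 70 mm) ends 88 mm above the desk.
- pot_well (a point): Point on the pot's axis, 70 mm above its origin: floor of the well inside the rim. Here stands the steel collar (hidden under the lid, it never turns) with 4 outward claws, one every 90 degrees, each 47 degrees wide, gaps 43, lid lugs 28. A claw's middle lies within 32 degrees of the pot's -x, +y, +x and -y directions; how far off differs from pot to pot.
- pot_seal (a point): Point on the pot's axis, 101.5 mm above its origin: top of the spring-borne seal plate inside the collar when free. A push of 5 N starts it down, 11 N takes it down its 9.5 mm.
- lid: Loose round aluminium lid, 136 mm across, 0.36 kg, with a black bar handle along its x and a small red valve. Origin: on its axis, at the undersides of its 4 lugs (5 mm thick); z up. Origin above the pot's: 86 mm lying on the claws (start, lugs over claws); 79.5 dropped in the gaps, on the seal; 70 pressed right down; 74.5 locked and let go; about 72 if let go part way under the claws.
- lid_face (a point): Centre of the lid's flat top face, 28 mm above the lid's origin. The lugs pass under the claws only with the lid pressed right down; from the middle of a gap it then turns about 48 degrees clockwise to the end stop.
- lid_handle (a point): Middle of the bar handle, 17 mm above the lid's flat top face: bar 104 mm long (along the lid's x), 14 mm wide, its top 26 mm above that face. Pinch it across its width from above, fingertips about 2 mm above the face.
- dropper: brown glass dropper bottle, 33 mm across, 102 mm tall, standing; origin at the centre of its underside. Leave it.
- dish: small pink silicone dish, 54 mm across, 22 mm high; origin at the centre of its underside. Leave it.

How it is judged (in metres and radians):
On the way:
1. the lid has dropped into the gaps between the claws (z of lid in the frame of pot below 0.0815 m), for 0.2 s.
At the end, for the whole second after the job is handed in: the lid is let go, level (within 0.04 rad), centred on the pot within 4 mm and at rest, held down by the claws with its lugs up in the notches: its origin 73.2 to 76.5 mm above the pot's (z of lid in the frame of pot between 0.0732 and 0.0765 m and horizontal distance between lid and pot below 0.004 m and angle between lid's own z axis and vertical below 0.04 rad and linear speed of lid below 0.02 m/s); the robot touches nothing.
It fails at once if the lid was leaned on or forced: more than 140 N between lid and pot (contact force between lid and pot above 140 N).
It fails at once if the dropper bottle was moved by more than 30 mm (distance of dropper from where it was at the start of the episode above 0.03 m).
It fails at once if the dish was moved by more than 30 mm (distance of dish from where it was at the start of the episode above 0.03 m).
It also fails if it takes over 42 s, if anything falls off the work surface, if the arm or the gripper's body presses on something with over 40 N, if the wrist force passes 120 N, or if a joint passes its speed limit or range.

## Working session

There is one attempt and no reset: what is moved stays moved. The work goes in short steps, Python scripts to look and compute and a tool call to move; the robot and the scene stay as the last step left them, time stands still between calls to the robot, and variables do not carry over. Pictures are saved under pics/ and viewed, at most 10 in all, crops included, and the job is handed in when it is done.

Besides the shell and the picture viewer there is one more tool, called after ">>>" by a JSON object that holds its "method" and its "body". send_rows: Moves the arm, as the interface text tells. Its arguments: {"type":"object","properties":{"deltas":{"type":"array"}},"required":["deltas"]}

```bash
mkdir -p pics; ls; python3 - <<'E'
from plant import readout, imaging
import cv2, numpy as np
s=readout.get_state();print(s)
a=imaging.camera('scene');b=imaging.camera('top');c=imaging.camera('wrist')
for n,i in zip(('scene','top','wrist'),(a,b,c)):
    cv2.imwrite(f'pics/{n}0.png',i); k=imaging.camera_info(n);print(n,{x:np.round(v,3).tolist() if not isinstance(v,str) else v for x,v in k.items()})
cv2.imwrite('pics/m0.png',cv2.resize(np.vstack([np.hstack([a,b]),np.hstack([c,c*0])]),(800,600)))
E
```

```text
pics
{'time': 0.0, 'joints': array([ 1.53109583e+00,  3.59407413e-01,  1.10837281e-02, -3.54815593e-04,
       -1.22407153e+00, -2.88101913e-01]), 'qd': array([ 0.00198014, -0.0006315 , -0.00061855, -0.00092669,  0.00030317,
        0.00032731]), 'effort': array([ 1.28559874e-03, -5.83311617e+01,  2.93437797e+01,  6.93725020e+00,
       -5.61908557e-03,  1.72222087e-05]), 'ee_pos': array([217.19328345, 638.61625444, 230.36037036]), 'tcp_rot': array([ 3.13996489e+00, -1.34539500e-04, -3.27923145e-01]), 'contact_force': array([-0.10322738,  0.37499822,  0.0249873 ]), 'ft_torque': array([ 0.00729951, -0.00735903, -0.05179707]), 'gripper_force': 0.0, 'opening': 85.47516206380193}
scene {'intrinsics': [[462.06, 0.0, 262.104], [0.0, 462.06, 195.961], [0.0, 0.0, 1.0]], 'pose': [[0.745, 0.351, -0.567, 66.941], [-0.667, 0.386, -0.637, -628.934], [-0.005, 0.853, 0.522, 602.697], [0.0, 0.0, 0.0, 1.0]]}
top {'intrinsics': [[349.144, 0.0, 259.017], [0.0, 349.144, 185.994], [0.0, 0.0, 1.0]], 'pose': [[-0.023, 0.995, -0.094, 527.374], [-1.0, -0.022, 0.009, -31.418], [0.006, 0.095, 0.996, 967.869], [0.0, 0.0, 0.0, 1.0]]}
wrist {'intrinsics': [[330.58, 0.0, 260.113], [0.0, 330.58, 192.879], [0.0, 0.0, 1.0]], 'pose': [[-0.323, 0.905, 0.277, 288.468], [-0.947, -0.309, -0.093, 613.944], [0.001, -0.292, 0.956, 373.604], [0.0, 0.0, 0.0, 1.0]]}
```

View pics/m0.png

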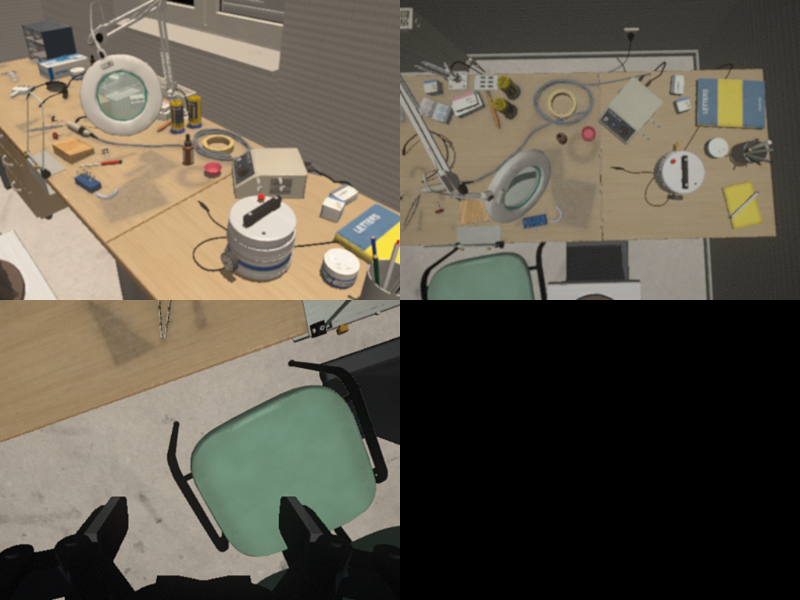

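The scene and top views show the pot: lid at about (335,285) px in scene and (361,220) px in top. Its black handle lies roughly along world x, with the red valve at its far left. The magnifier lamp stands at left, and the dish and dropper are behind it, clear of the pot.

```bash
python3 - <<'E'
import cv2,numpy as np
a=cv2.imread('pics/scene0.png')[230:370,270:410];b=cv2.imread('pics/top0.png')[180:260,320:400]
cv2.imwrite('pics/crop1.png',np.hstack([cv2.resize(a,(400,400),interpolation=2),cv2.resize(b,(400,400),interpolation=2)]))
E
```

```text
(no output)
```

View pics/crop1.png

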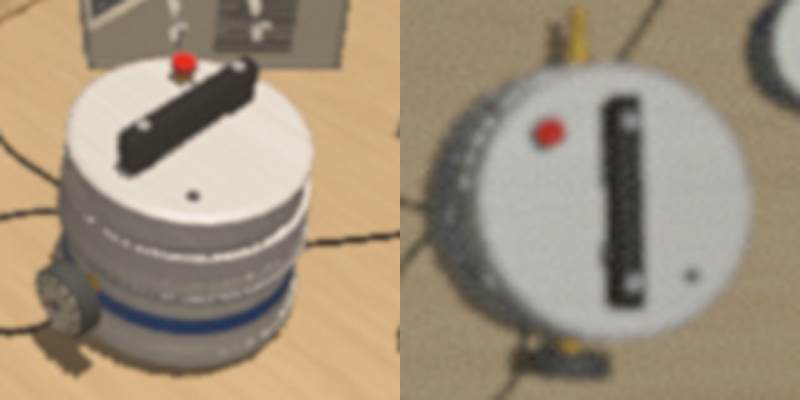

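The crops show the lid face ellipse, centred near (363,221) in top, and the handle running up the image there, almost along x. The valve is at (350,207) and the gauge hangs below the lid.

```bash
cat > h.py <<'E'
import cv2,numpy as np
from plant import imaging,readout
def ray(info,uv):
    K=np.array(info['intrinsics']);T=np.array(info['pose'])
    p=np.linalg.solve(K,np.array([uv[0],uv[1],1.]));d=T[:3,:3]@np.array([p[0],-p[1],-p[2]])
    return T[:3,3],d/np.linalg.norm(d)
def onz(info,uv,z):
    o,d=ray(info,uv);return o+d*(z-o[2])/d[2]
def tri(rs):
    A=sum(np.eye(3)-np.outer(d,d) for o,d in rs);b=sum((np.eye(3)-np.outer(d,d))@o for o,d in rs)
    p=np.linalg.solve(A,b);return p,[np.linalg.norm(np.cross(p-o,d)) for o,d in rs]
def big(mask,seed=None):
    n,l,s,c=cv2.connectedComponentsWithStats(mask.astype(np.uint8))
    i=1+np.argmax(s[1:,4]);return l==i,c[i],s[i]
E
python3 - <<'E'
from h import *
I={n:imaging.camera_info(n) for n in('scene','top')}
roi={'scene':(230,370,270,410),'top':(180,260,320,400)}
red=[];hd={}
for n in I:
    r=roi[n];im=cv2.imread(f'pics/{n}0.png').astype(int)
    M=np.zeros(im.shape[:2],bool);M[r[0]:r[1],r[2]:r[3]]=1
    B,G,R=im[...,0],im[...,1],im[...,2]
    m,c,s=big(M&(R-G>60)&(R-B>60));print(n,'red',c,s[4]);red.append(ray(I[n],c))
    dark=M&(im.max(2)<80)
    if n=='scene': dark[:,:310]=0; dark[290:]=0
    else: dark[:, :358]=0;dark[:,372:]=0;dark[245:]=0
    m,c,s=big(dark);print('handle',c,s);rc=cv2.minAreaRect(np.argwhere(m)[:,::-1].astype(np.float32));print(rc)
    hd[n]=(c,cv2.boxPoints(rc))
    lim=(140 if n=='scene' else 120)
    br=M&(im.min(2)>lim)&(im.max(2)-im.min(2)<40)
    m,c,s=big(br);cn=max(cv2.findContours(m.astype(np.uint8),0,1)[0],key=cv2.contourArea)
    e=cv2.fitEllipse(cv2.convexHull(cn));print('face',s,e)
    for z in (114,): print('face centre@114',onz(I[n],e[0],z).round(1))
    print('handle@138',onz(I[n],hd[n][0],138).round(1),[onz(I[n],p,140).round(0)[:2].tolist() for p in hd[n][1]])
print('red',tri(red))
E
```

```text
scene red [334.05084746 251.38983051] 59
handle [334.86384266 270.5688351 ] [312 251  48  39 661]
((335.6684875488281, 270.2696533203125), (13.885970115661621, 57.875877380371094), 57.9946174621582)
face [ 293  250   86   72 3151] ((336.8112487792969, 284.8686828613281), (70.09820556640625, 88.42909240722656), 108.7023696899414)
face centre@114 [ 508.1 -304.9  114. ]
handle@138 [ 508.6 -298.1  138. ] [[461.0, -286.0], [573.0, -288.0], [558.0, -315.0], [451.0, -310.0]]
top red [349.5 206. ] 20
handle [363.93832599 220.0660793 ] [361 200   7  41 227]
((364.0, 220.0), (40.0, 6.0), 90.0)
face [ 335  192   56   57 2139] ((362.21221923828125, 219.44834899902344), (54.719268798828125, 58.91497802734375), 134.3758544921875)
face centre@114 [ 520.7 -288.5  114. ]
handle@138 [ 519.4 -285.3  138. ] [[567.0, -280.0], [567.0, -294.0], [473.0, -289.0], [473.0, -275.0]]
red (array([ 554.67505021, -256.65621615,  126.07809185]), [np.float64(1.205515928201668), np.float64(1.2055159282015497)])
```

```bash
python3 - <<'E'
from h import *
I={n:imaging.camera_info(n) for n in('scene','top')}
c={}
for n,r in (('scene',(70,180,95,210)),('top',(185,290,105,205))):
    im=cv2.imread(f'pics/{n}0.png').astype(int);hsv=cv2.cvtColor(im.astype(np.uint8),cv2.COLOR_BGR2HSV)
    print(n,im[(70+52) if n=='scene' else 239,151 if n=='scene' else 157])
a,b=(151,122),(157,239)
print(tri([ray(I['scene'],a),ray(I['top'],b)]))
# rim extremes
print('ring px->world at z=350:')
for z in (300,400,450): print(z,[onz(I['top'],p,z).round(0)[:2].tolist() for p in ((190,195),(113,280),(157,239),(80,245),(30,135))])
E
```

```text
scene [170 188 188]
top [127 135 133]
(array([487.93684792, 177.09364754, 240.95333109]), [np.float64(4.099341651907063), np.float64(4.099341651907165)])
ring px->world at z=350:
300 [[576.0, 95.0], [420.0, 240.0], [494.0, 158.0], [486.0, 303.0], [700.0, 405.0]]
400 [[569.0, 76.0], [436.0, 199.0], [499.0, 130.0], [493.0, 253.0], [674.0, 340.0]]
450 [[565.0, 67.0], [444.0, 179.0], [502.0, 115.0], [496.0, 228.0], [661.0, 307.0]]
```

>>> {"method": "send_rows", "body": {"deltas": [[0,0.04,-0.042,0,0,0,0.085],[0,0.04,-0.042,0,0,0,0.085],[0,0.04,-0.042,0,0,0,0.085],[0,0.04,-0.042,0,0,0,0.085],[0,0.04,-0.042,0,0,0,0.085],[0,0.03,-0.042,0,0,0,0.085]]}}

```text
time: 0.9
ee_pos: [143.0, 419.4, 484.9]
tcp_rot: [-3.141, 0.001, -0.328]
contact_force: [0.4, 0.8, 0.5]
opening: 85.0
gripper_force: 0.0
```

```bash
python3 - <<'E'
from h import *
a=imaging.camera('scene');b=imaging.camera('top');
cv2.imwrite('pics/m1.png',cv2.resize(np.hstack([a[:300,:400],b[:300,:400]]),(800,300)))
E
```

```text
(no output)
```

View pics/m1.png

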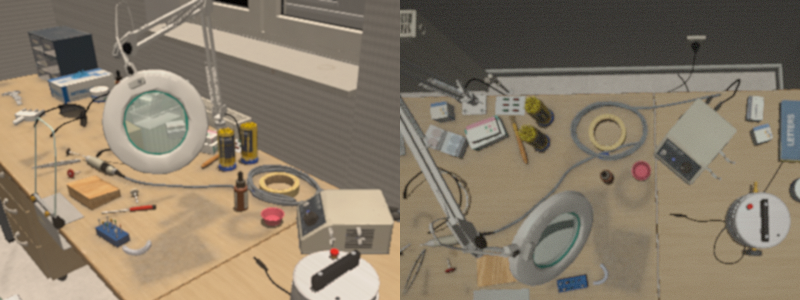

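The magnifier head shows at (155,122) in scene and (152,240) in top. Its arm joint is at (127,48) in scene and (78,243) in top, with the lamp arm leading away from there; I'll triangulate that joint to set my clearance.

```bash
python3 - <<'E'
from h import *
I={n:imaging.camera_info(n) for n in('scene','top')}
for a,b in (((127,48),(78,243)),((140,82),(113,250)),((155,122),(153,240)),((165,28),(40,185))): print(tri([ray(I['scene'],a),ray(I['top'],b)]))
E
```

```text
(array([496.93944729, 268.22356384, 372.12894866]), [np.float64(3.101298317884238), np.float64(3.101298317884266)])
(array([485.97723081, 227.79135532, 315.25975134]), [np.float64(10.785369998669674), np.float64(10.785369998669696)])
(array([491.781088  , 181.85108136, 239.25073584]), [np.float64(2.7636631336397977), np.float64(2.7636631336399398)])
(array([603.54752834, 315.09408663, 391.56850858]), [np.float64(15.061923088687388), np.float64(15.061923088687386)])
```

>>> {"method": "send_rows", "body": {"deltas": [[0.047,0.01,0,0,0,0,0.085],[0.047,0.01,0,0,0,0,0.085],[0.047,0.01,0,0,0,0,0.085],[0.047,0.01,0,0,0,0,0.085],[0.047,0.035,0,0,0,0,0.085],[0.047,0.035,0,0,0,0,0.085],[0.047,0.035,0,0,0,0,0.085],[0.03,0.05,0,0,0,0,0.06],[0.03,0.05,0,0,0,0,0.06],[0.03,0.05,0,0,0,0,0.06]]}}

```text
time: 2.25
ee_pos: [444.9, 5.2, 483.1]
tcp_rot: [-3.141, 0.0, -0.327]
contact_force: [0.8, -0.3, -0.7]
opening: 59.9
gripper_force: 0.0
```

>>> {"method": "send_rows", "body": {"deltas": [[0.0275,0.0425,0.03,0,0,0,0.06],[0.0275,0.0425,0.03,0,0,0,0.06],[0.0275,0.0425,0.03,0,0,0,0.06],[0.0275,0.0425,0.03,0,0,0,0.06],[0.0275,0.0425,0.03,0,0,0,0.06],[0.0275,0.0425,0.03,0,0,0,0.06],[0,0,0,0,0,-0.164,0.06],[0,0,0,0,0,-0.164,0.06],[0,0,0,0,0,0,0.06]]}}

```text
time: 3.38
ee_pos: [518.9, -287.6, 302.6]
tcp_rot: [-3.141, 0.001, -0.001]
contact_force: [0.3, 0.3, 0.6]
opening: 59.9
gripper_force: 0.0
```

```bash
python3 - <<'E'
from h import *
s=readout.get_state();print(s['ee_pos'],s['tcp_rot'],s['joints'])
k=imaging.camera_info('wrist');a=imaging.camera('wrist')
np.savez('w1.npz',im=a,**k)
cv2.imwrite('pics/w1.png',a)
E
```

```text
[ 518.91089558 -287.60616575  302.5577473 ] [-3.14120919e+00  1.17798514e-03 -1.32538168e-03] [-1.77014951e-01  1.88145194e-01 -6.00666936e-02 -1.77034831e-04
 -1.32381132e+00  1.74652906e+00]
```

View pics/w1.png

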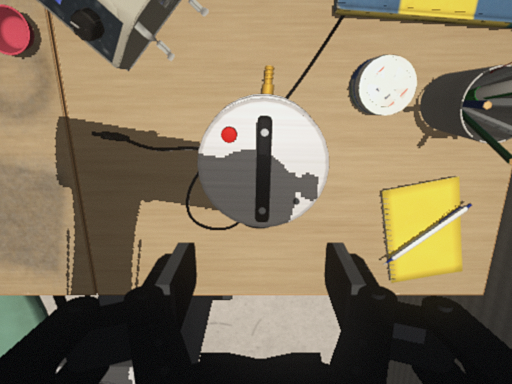

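The wrist view shows the lid face centred near (263,160). The black handle runs from (264,117) to (262,222), the valve is at (229,134), and the gripper shadow falls across the lid. I'll take a second wrist view from lower down to triangulate.

>>> {"method": "send_rows", "body": {"deltas": [[-0.02,0,0.05,0,0,0,0.06],[-0.02,0,0.05,0,0,0,0.06],[0,0,0,0,0,0,0.06]]}}

```text
time: 3.8
ee_pos: [475.4, -286.3, 199.6]
tcp_rot: [-3.139, 0.007, -0.004]
contact_force: [0.1, 0.4, 0.4]
opening: 59.6
gripper_force: 0.0
```

```bash
python3 - <<'E'
from h import *
s=readout.get_state();print(s['ee_pos'],s['tcp_rot'])
k=imaging.camera_info('wrist');a=imaging.camera('wrist')
np.savez('w2.npz',im=a,**k);cv2.imwrite('pics/w2.png',a)
P={}
for f in('w1.npz','w2.npz'):
    d=np.load(f);im=d['im'].astype(int)
    B,G,R=im[...,0],im[...,1],im[...,2]
    red=(R-G>80)&(R-B>80);red[:,:150]=0;_,rc,rs=big(red)
    dk=(im.max(2)<70);dk[:, :200]=0;dk[:,330:]=0
    # component nearest valve right side
    n,l,st,c=cv2.connectedComponentsWithStats(dk.astype(np.uint8))
    i=min((i for i in range(1,n) if st[i,4]>500 and st[i,3]>2.5*st[i,2]),key=lambda i:abs(c[i][0]-rc[0]))
    m=cv2.morphologyEx((l==i).astype(np.uint8),cv2.MORPH_OPEN,np.ones((9,9)))
    r=cv2.minAreaRect(np.argwhere(m>0)[:,::-1].astype(np.float32));bp=cv2.boxPoints(r);bp=bp[np.argsort(bp[:,1])]
    e=[bp[:2].mean(0),bp[2:].mean(0)]
    print(f,'red',rc.round(1),rs[4],'handle',st[i],np.round(r[0],1),np.round(r[1],1),r[2],np.round(e,1).tolist())
    P[f]=[ray(d,p) for p in (rc,*e,r[0])]
    print(' at z=140',[onz(d,p,140).round(1)[:2].tolist() for p in (*e,r[0])])
for x in zip(*P.values()): p,q=tri(x);print(p.round(1),np.round(q,1))
E
```

```text
[ 475.41411215 -286.25925334  199.62334261] [-3.13898814  0.00688735 -0.00389665]
w1.npz red [228.6 134.3] 186 handle [ 255  116   17  106 1415] [263.2 162. ] [14.5 90.3] 1.4688007831573486 [[264.29998779296875, 116.9000015258789], [262.0, 207.1999969482422]]
 at z=140 [[572.3, -292.3], [485.9, -290.2], [530.9, -291.3]]
w2.npz red [213.3  84. ] 475 handle [ 254   52   27  168 3420] [266.5 135. ] [ 22.5 166.5] 1.9580672979354858 [[269.29998779296875, 51.79999923706055], [263.70001220703125, 218.1999969482422]]
 at z=140 [[571.8, -292.6], [470.9, -289.2], [525.1, -291.0]]
[ 554.9 -258.1  125.2] [0. 0.]
[ 572.1 -292.5  137.1] [0.2 0.2]
[ 604.6 -287.7  474.7] [0.8 0.8]
[ 515.3 -292.1   65.1] [0.2 0.2]
```

View pics/w2.png

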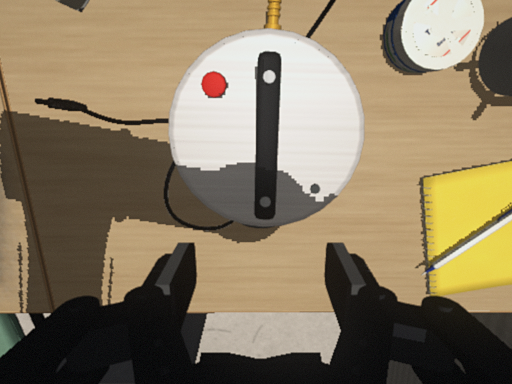

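The second view shows the handle from (269,52) to (264,218), its bolts at (269,76) and (265,202), and the lid disc spanning x 170–363 and y 29–227.

```bash
python3 - <<'E'
from h import *
a,b=np.load('w1.npz'),np.load('w2.npz')
q=[]
for p1,p2 in (((264.3,132),(269,76.5)),((262.3,211),(264.8,201.7))):
    p,e=tri([ray(a,p1),ray(b,p2)]);q.append(p);print(p.round(1),np.round(e,1))
print('mid',np.mean(q,0))
print('disc',onz(b,(266.5,128),112),onz(a,(263,160.5),112))
print(readout.get_state()['ee_pos'])
E
```

```text
[ 558.7 -292.4  139.1] [0.1 0.1]
[ 486.3 -290.1  151.9] [0.3 0.3]
mid [ 522.50837329 -291.25146436  145.47753185]
disc [ 526.23779961 -291.47707396  112.        ] [ 526.64677159 -291.34488794  112.        ]
[ 478.02520093 -287.19642444  202.43283671]
```

>>> {"method": "send_rows", "body": {"deltas": [[0.044,0.004,0,0,0,0.034,0.05],[0,0,0.035,0,0,0,0.05],[0,0,0.035,0,0,0,0.05],[0,0,0.014,0,0,0,0.05],[0,0,0,0,0,0,0.05],[0,0,0,0,0,0,0.05]]}}

```text
time: 4.6
ee_pos: [524.4, -291.8, 121.2]
tcp_rot: [3.141, -0.003, -0.034]
contact_force: [-0.0, 0.3, 1.0]
opening: 50.1
gripper_force: 0.0
```

>>> {"method": "send_rows", "body": {"deltas": [[-0.001,0,0,0,0,0,0.03],[0,0,0,0,0,0,0.005],[0,0,0,0,0,0,0.005],[0,0,0,0,0,0,0.005],[0,0,0,0,0,0,0.005],[0,0,0,0,0,0,0.005]]}}

```text
time: 5.35
ee_pos: [522.5, -291.5, 120.4]
tcp_rot: [3.141, -0.001, -0.034]
contact_force: [-1.8, 2.7, 5.8]
opening: 12.7
gripper_force: 59.2
```

>>> {"method": "send_rows", "body": {"deltas": [[0,0,0,0,0,0,0.03],[0,0,0,0,0,0,0.03],[0,0,0.0035,0,0,0,0.03],[0,0,0,0,0,0,0.03],[0,0,0,0,0,0,0.03]]}}

```text
time: 5.98
ee_pos: [522.1, -291.4, 115.7]
tcp_rot: [3.142, 0.0, -0.034]
contact_force: [0.2, -0.1, -0.8]
opening: 29.9
gripper_force: 0.0
```

>>> {"method": "send_rows", "body": {"deltas": [[0,0,0,0,0,0,0.005],[0,0,0,0,0,0,0.005],[0,0,0,0,0,0,0.005],[0,0,0,0,0,0,0.005]]}}

```text
time: 6.48
ee_pos: [522.2, -291.5, 116.0]
tcp_rot: [3.141, -0.0, -0.034]
contact_force: [-0.5, 0.4, 1.4]
opening: 12.9
gripper_force: 59.2
```

>>> {"method": "send_rows", "body": {"deltas": [[0,0,0.002,0,0,0,0.005],[0,0,0,0,0,0,0.005]]}}

```text
time: 6.72
ee_pos: [522.3, -291.6, 115.9]
tcp_rot: [3.141, -0.001, -0.033]
contact_force: [-5.7, 2.8, 16.6]
opening: 12.9
gripper_force: 61.4
```

>>> {"method": "send_rows", "body": {"deltas": [[0,0,0,0,0,0.06,0.005],[0,0,0,0,0,0.06,0.005],[0,0,0,0,0,0.06,0.005],[0,0,0,0,0,0,0.005]]}}

```text
time: 7.22
ee_pos: [523.4, -292.2, 115.9]
tcp_rot: [3.14, -0.003, -0.213]
contact_force: [-1.1, -0.0, 11.2]
opening: 12.7
gripper_force: 60.8
```

>>> {"method": "send_rows", "body": {"deltas": [[0,0,0,0,0,0.06,0.005],[0,0,0,0,0,0.06,0.005],[0,0,0,0,0,0,0.005]]}}

```text
time: 7.6
ee_pos: [523.3, -292.3, 115.9]
tcp_rot: [3.14, -0.003, -0.333]
contact_force: [-1.7, -0.9, 11.3]
opening: 13.0
gripper_force: 60.8
```

>>> {"method": "send_rows", "body": {"deltas": [[0,0,0,0,0,0.06,0.005],[0,0,0,0,0,0.06,0.005],[0,0,0,0,0,0,0.005]]}}

```text
time: 7.98
ee_pos: [523.2, -292.4, 115.9]
tcp_rot: [3.141, -0.003, -0.453]
contact_force: [-2.6, -1.2, 12.8]
opening: 12.8
gripper_force: 60.8
```

>>> {"method": "send_rows", "body": {"deltas": [[0,0,0,0,0,0.06,0.005],[0,0,0,0,0,0.06,0.005],[0,0,0,0,0,0,0.005]]}}

```text
time: 8.35
ee_pos: [523.1, -292.4, 115.9]
tcp_rot: [3.141, -0.003, -0.573]
contact_force: [-1.3, -0.9, 11.6]
opening: 13.2
gripper_force: 60.9
```

>>> {"method": "send_rows", "body": {"deltas": [[0,0,0,0,0,0.06,0.005],[0,0,0,0,0,0.06,0.005],[0,0,0,0,0,0,0.005]]}}

```text
time: 8.72
ee_pos: [523.2, -292.3, 115.9]
tcp_rot: [3.142, -0.003, -0.693]
contact_force: [-2.2, -0.2, 12.8]
opening: 12.7
gripper_force: 60.9
```

>>> {"method": "send_rows", "body": {"deltas": [[0,0,0,0,0,0.06,0.005],[0,0,0,0,0,0.06,0.005],[0,0,0,0,0,0,0.005]]}}

```text
time: 9.1
ee_pos: [523.2, -292.3, 115.9]
tcp_rot: [-3.141, -0.003, -0.813]
contact_force: [-2.4, -1.4, 12.3]
opening: 12.9
gripper_force: 60.8
```

>>> {"method": "send_rows", "body": {"deltas": [[0,0,0,0,0,0.06,0.005],[0,0,0,0,0,0.06,0.005],[0,0,0,0,0,0,0.005]]}}

```text
time: 9.48
ee_pos: [523.4, -292.3, 115.9]
tcp_rot: [-3.141, -0.003, -0.933]
contact_force: [-2.6, -0.5, 10.9]
opening: 13.0
gripper_force: 60.8
```

>>> {"method": "send_rows", "body": {"deltas": [[0,0,0,0,0,0.06,0.005],[0,0,0,0,0,0.06,0.005],[0,0,0,0,0,0,0.005]]}}

```text
time: 9.85
ee_pos: [523.4, -292.5, 115.9]
tcp_rot: [-3.14, -0.003, -1.053]
contact_force: [-1.3, -2.5, 10.9]
opening: 12.8
gripper_force: 60.7
```

>>> {"method": "send_rows", "body": {"deltas": [[0,0,0,0,0,0.06,0.005],[0,0,0,0,0,0.06,0.005],[0,0,0,0,0,0,0.005]]}}

```text
time: 10.22
ee_pos: [523.1, -292.4, 115.3]
tcp_rot: [-3.14, -0.003, -1.174]
contact_force: [-0.1, -2.4, 7.4]
opening: 13.1
gripper_force: 60.2
```

>>> {"method": "send_rows", "body": {"deltas": [[0,0,0,0,0,0.06,0.005],[0,0,0,0,0,0.06,0.005],[0,0,0,0,0,0,0.005]]}}

```text
time: 10.6
ee_pos: [521.5, -291.2, 113.1]
tcp_rot: [3.141, 0.001, -1.294]
contact_force: [1.0, 0.0, -2.8]
opening: 13.0
gripper_force: 58.7
```

>>> {"method": "send_rows", "body": {"deltas": [[0,0,0.003,0,0,0,0.005],[0,0,0.003,0,0,0,0.005],[0,0,0,0,0,0,0.005]]}}

```text
time: 10.98
ee_pos: [522.0, -291.3, 107.8]
tcp_rot: [3.141, 0.0, -1.293]
contact_force: [-1.4, 1.9, 3.0]
opening: 12.5
gripper_force: 59.6
```

>>> {"method": "send_rows", "body": {"deltas": [[0,0,0.003,0,0,0,0.005],[0,0,0.003,0,0,0,0.005],[0,0,0.003,0,0,0,0.005],[0,0,0,0,0,0,0.005]]}}

```text
time: 11.48
ee_pos: [522.0, -291.4, 100.0]
tcp_rot: [-3.141, -0.0, -1.293]
contact_force: [-5.9, 5.1, 12.8]
opening: 12.8
gripper_force: 61.0
```

>>> {"method": "send_rows", "body": {"deltas": [[0,0,0.0025,0,0,0,0.005],[0,0,0,0,0,0,0.005]]}}

```text
time: 11.72
ee_pos: [522.1, -291.4, 99.9]
tcp_rot: [-3.141, -0.001, -1.292]
contact_force: [-11.7, 11.0, 31.6]
opening: 12.7
gripper_force: 63.7
```

>>> {"method": "send_rows", "body": {"deltas": [[0,0,0,0,0,0.08,0.005],[0,0,0,0,0,0.08,0.005],[0,0,0,0,0,0.08,0.005],[0,0,0,0,0,0,0.005]]}}

```text
time: 12.22
ee_pos: [522.3, -293.8, 99.9]
tcp_rot: [-3.14, -0.004, -1.532]
contact_force: [-10.7, -3.2, 25.4]
opening: 12.6
gripper_force: 63.8
```

>>> {"method": "send_rows", "body": {"deltas": [[0,0,0,0,0,0.08,0.005],[0,0,0,0,0,0.08,0.005],[0,0,0,0,0,0.08,0.005],[0,0,0,0,0,0,0.005]]}}

```text
time: 12.72
ee_pos: [521.5, -294.0, 99.9]
tcp_rot: [-3.141, -0.004, -1.772]
contact_force: [-14.5, -5.5, 25.8]
opening: 12.8
gripper_force: 63.9
```

```bash
python3 -c "
from h import *
s=readout.get_state();print(s['ee_pos'],s['tcp_rot'],s['contact_force'],s['ft_torque'])"
```

```text
[ 521.45790426 -294.00432965   99.87732063] [-3.14078268 -0.00424767 -1.77206316] [-14.54162426  -5.54889307  25.83173312] [-1.61640219  4.86421366  0.8110162 ]
```

>>> {"method": "send_rows", "body": {"deltas": [[0,0,0,0,0,0.08,0.005],[0,0,0,0,0,0.08,0.005],[0,0,0,0,0,0.04,0.005],[0,0,0,0,0,0,0.005]]}}

```text
time: 13.22
ee_pos: [520.8, -293.9, 99.9]
tcp_rot: [-3.141, -0.004, -1.971]
contact_force: [-15.3, -4.0, 27.5]
opening: 13.0
gripper_force: 65.7
```

```bash
python3 -c "
from h import *
s=readout.get_state();print(s['ee_pos'],s['tcp_rot'],s['contact_force'],s['ft_torque'])"
```

```text
[ 520.82317976 -293.92963265   99.88378626] [-3.14105522 -0.00427053 -1.97130381] [-15.34462857  -3.98948259  27.53711063] [-1.37025693  5.52894606  1.04377386]
```

>>> {"method": "send_rows", "body": {"deltas": [[0,0,0,0,0,0.05,0.005],[0,0,0,0,0,0.05,0.005],[0,0,0,0,0,0,0.005]]}}

```text
time: 13.6
ee_pos: [520.6, -293.7, 99.9]
tcp_rot: [-3.141, -0.004, -2.071]
contact_force: [-16.0, -3.1, 29.7]
opening: 13.0
gripper_force: 66.0
```

```bash
python3 -c "
from h import *
s=readout.get_state();print(s['ee_pos'],s['tcp_rot'],s['contact_force'],s['ft_torque'])"
```

```text
[ 520.58951336 -293.70769389   99.86279063] [-3.14113469 -0.00415118 -2.07138593] [-15.95987346  -3.09525561  29.67257388] [-1.02170811  5.75647849  1.03642357]
```

>>> {"method": "send_rows", "body": {"deltas": [[0,0,0,0,0,0.05,0.005],[0,0,0,0,0,0.03,0.005],[0,0,0,0,0,0,0.005]]}}

```text
time: 13.98
ee_pos: [520.4, -293.4, 99.9]
tcp_rot: [-3.141, -0.004, -2.15]
contact_force: [-17.0, -1.9, 31.5]
opening: 12.8
gripper_force: 73.0
```

```bash
python3 -c "
from h import *
s=readout.get_state();print(s['ee_pos'],s['tcp_rot'],s['contact_force'],s['ft_torque'])"
```

```text
[ 520.40130037 -293.38514374   99.86661711] [-3.14133549 -0.00411015 -2.15036343] [-16.96533308  -1.88492935  31.49524885] [-0.21518674  6.0950846   1.46712797]
```

>>> {"method": "send_rows", "body": {"deltas": [[0,0,0,0,0,0.04,0.005],[0,0,0,0,0,0.04,0.005],[0,0,0,0,0,0,0.005]]}}

```text
time: 14.35
ee_pos: [520.0, -292.7, 99.9]
tcp_rot: [3.141, -0.004, -2.228]
contact_force: [-18.8, 2.7, 34.1]
opening: 12.9
gripper_force: 99.9
```

```bash
python3 -c "
from h import *
s=readout.get_state();print(s['ee_pos'],s['tcp_rot'],s['contact_force'],s['ft_torque'])"
```

```text
[ 519.9665324  -292.74960665   99.90659621] [ 3.14103271 -0.00442554 -2.22841618] [-18.75381315   2.65423607  34.07136776] [1.15225302 6.57543662 2.4957495 ]
```

>>> {"method": "send_rows", "body": {"deltas": [[0,0,-0.002,0,0,-0.04,0.005],[0,0,-0.002,0,0,0,0.005],[0,0,-0.002,0,0,0,0.005],[0,0,-0.0015,0,0,0,0.005],[0,0,0,0,0,0,0.005],[0,0,0,0,0,0,0.005]]}}

```text
time: 15.1
ee_pos: [519.6, -291.8, 101.3]
tcp_rot: [3.137, -0.003, -2.192]
contact_force: [-3.1, -5.9, -9.0]
opening: 12.6
gripper_force: 71.5
```

```bash
python3 -c "
from h import *
s=readout.get_state();print(s['ee_pos'],s['tcp_rot'],s['contact_force'],s['ft_torque'])"
```

```text
[ 519.59947768 -291.84655937  101.32608367] [ 3.1369226  -0.0032536  -2.19169777] [-3.09984705 -5.88540934 -9.01462021] [-2.17467522  1.17221556  1.60061057]
```

>>> {"method": "send_rows", "body": {"deltas": [[0,0,0,0,0,-0.04,0.005],[0,0,0,0,0,0,0.005]]}}

```text
time: 15.35
ee_pos: [519.6, -291.9, 101.6]
tcp_rot: [3.137, -0.003, -2.153]
contact_force: [-4.1, -4.6, -8.6]
opening: 12.9
gripper_force: 59.2
```

```bash
python3 -c "
from h import *
s=readout.get_state();print(s['ee_pos'],s['tcp_rot'],s['contact_force'],s['ft_torque'])"
```

```text
[ 519.59372292 -291.89505208  101.62042102] [ 3.13691759e+00 -2.84825794e-03 -2.15252591e+00] [-4.0862488  -4.60519834 -8.56138935] [-2.00198982  1.36220326  0.84852266]
```

>>> {"method": "send_rows", "body": {"deltas": [[0,0,0,0,0,0,0.05],[0,0,0,0,0,0,0.05],[0,0,-0.05,0,0,0,0.05],[-0.02,0,-0.05,0,0,0,0.05],[0,0,0,0,0,0,0.05]]}}

```text
time: 15.98
ee_pos: [536.7, -274.8, 209.0]
tcp_rot: [-3.132, 0.003, -2.152]
contact_force: [0.6, -0.0, -0.2]
opening: 50.1
gripper_force: 0.0
```

```bash
python3 - <<'E'
from h import *
s=readout.get_state();print(s['ee_pos'],s['tcp_rot'],s['contact_force'])
k=imaging.camera_info('wrist');a=imaging.camera('wrist')
np.savez('w3.npz',im=a,**k);cv2.imwrite('pics/w3.png',a)
E
```

```text
[ 536.68670722 -274.78328115  208.9979597 ] [-3.13223046  0.0031457  -2.15217892] [ 0.56005013 -0.02840748 -0.15360512]
```

View pics/w3.png

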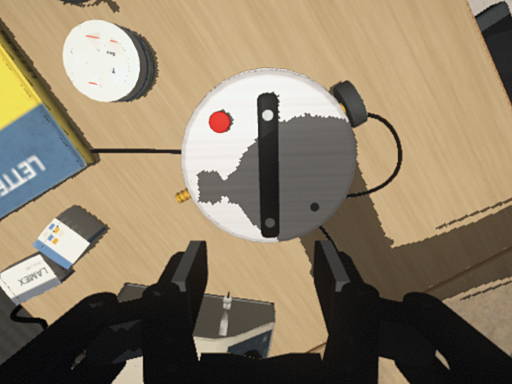

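The lid is turned with the gripper: its bolts are at (267.5,115) and (270,223), the valve is at (219,122), and the gauge is now at upper right. I'll compute the lid's real yaw and position, and its height from the valve.

```bash
python3 - <<'E'
from h import *
b,c=np.load('w2.npz'),np.load('w3.npz')
def meas(d,p1,p2,zb):
    im=d['im'].astype(int);B,G,R=im[...,0],im[...,1],im[...,2]
    red=(R-G>80)&(R-B>80);red[:,:150]=0;_,rc,_=big(red)
    res=[]
    for p in (p1,p2):
        x,y=map(int,map(round,p));w=im[y-8:y+9,x-8:x+9].max(2);m=w>(w.min()+w.max())/2 if w.max()>120 else w>60
        m,cc,_=big(m);res.append((x-8+cc[0],y-8+cc[1]))
    q=[onz(d,p,zb) for p in res];v=q[0]-q[1]
    print(np.round(res,1).tolist(),[t.round(1) for t in q],'yaw',np.arctan2(v[1],v[0]),'len',np.linalg.norm(v),'mid',np.mean(q,0))
    r=onz(d,rc,zb-14);print('red',r.round(1),'ang from mid',np.arctan2(*(r-np.mean(q,0))[[1,0]]),'cam',d['pose'][:3,3].round(1))
meas(b,(269,76),(265,202),140)
for z in (140,126,128.5):meas(c,(267.5,115),(270,223),z)
i=imaging.camera_info('top')
E
```

```text
[[268.7, 76.1], [264.9, 201.4]] [array([ 558.9, -292.3,  140. ]), array([ 482.5, -290. ,  140. ])] yaw -0.02932438325613132 len 76.37618036097797 mid [ 520.70374363 -291.16143178  140.        ]
red [ 554.9 -258.2  126. ] ang from mid 0.7671500056078658 cam [ 551.6 -287.8  342.1]
[[267.2, 114.9], [269.6, 222.2]] [array([ 500.9, -324.3,  140. ]), array([ 538.8, -262.8,  140. ])] yaw -2.1236458235652607 len 72.2654278805206 mid [ 519.83445403 -293.50063747  140.        ]
red [ 530.8 -337.3  126. ] ang from mid -1.3261937357373603 cam [ 494.6 -337.8  351.8]
[[267.2, 114.9], [269.6, 222.2]] [array([ 501.3, -323.4,  126. ]), array([ 541.7, -257.8,  126. ])] yaw -2.123645823565261 len 77.04326033819098 mid [ 521.50136426 -290.57201189  126.        ]
red [ 533.  -337.3  112. ] ang from mid -1.3291916157979815 cam [ 494.6 -337.8  351.8]
[[267.2, 114.9], [269.6, 222.2]] [array([ 501.2, -323.5,  128.5]), array([ 541.2, -258.7,  128.5])] yaw -2.1236458235652607 len 76.19007597074986 mid [ 521.20370172 -291.09498074  128.5       ]
red [ 532.6 -337.3  114.5] ang from mid -1.3286835599290425 cam [ 494.6 -337.8  351.8]
```

>>> {"method": "send_rows", "body": {"deltas": [[-0.02,0,0,0,0,0,0.05],[0,0,0,0,0,0,0.05],[0,0,0,0,0,0,0.05]]}}

```text
time: 16.4
ee_pos: [544.0, -257.7, 202.9]
tcp_rot: [3.14, -0.001, -2.153]
contact_force: [-0.5, 0.1, 0.1]
opening: 49.9
gripper_force: 0.0
```

```bash
cat > m.py <<'E'
from h import *
def bolts(d,g):
    im=d['im'].astype(int);out=[]
    for p in g:
        x,y=map(int,map(round,p));w=im[y-8:y+9,x-8:x+9].max(2);m=w>((w.min()+w.max())/2 if w.max()>120 else 60)
        m,cc,_=big(m);out.append((x-8+cc[0],y-8+cc[1]))
    return out
def height(d,b):  # z at which bolt spacing is as first seen (76.38 at z=140)
    L=lambda z:np.linalg.norm(onz(d,b[0],z)-onz(d,b[1],z))
    return np.interp(76.38,[L(z) for z in (150,110)],[150,110])
E
python3 - <<'E'
from m import *
s=readout.get_state();print(s['ee_pos'])
k=imaging.camera_info('wrist');a=imaging.camera('wrist');np.savez('w4.npz',im=a,**k)
d=np.load('w4.npz')
im=a.astype(int);dk=im.max(2)<70;dk[:,:240]=0;dk[:,300:]=0
n,l,st,c=cv2.connectedComponentsWithStats(dk.astype(np.uint8))
for i in range(1,n):
    if st[i,4]>300: print(st[i],c[i].round(1))
cv2.imwrite('pics/w4.png',cv2.resize(a[20:260,130:390],(780,600)[:2]))
E
```

```text
[ 543.97866838 -257.66903346  202.89652745]
[ 251   63   24  156 2910] [262.5 141.2]
[ 240  321   60   63 2382] [265.  360.9]
```

View pics/w4.png

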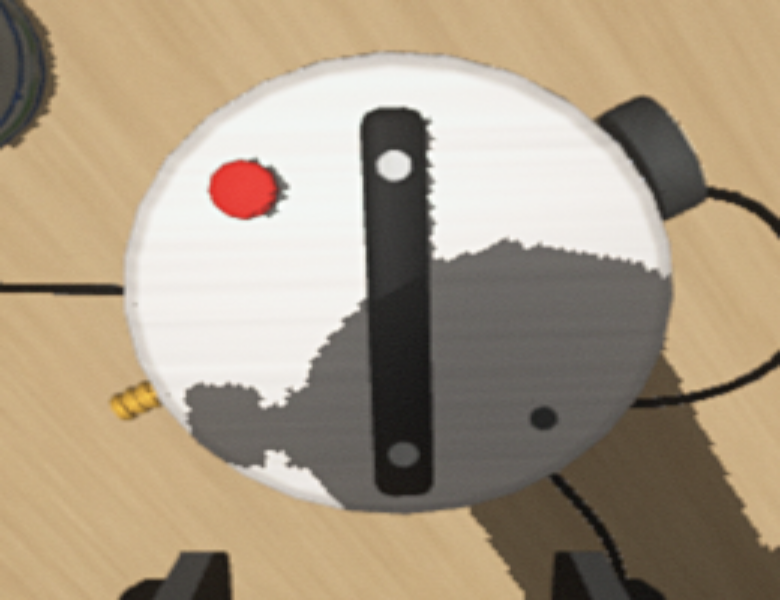

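Bolts show at crop (393,165) and (403,455), which is full-image (261,86) and (264,202). The lid looks seated evenly.

```bash
python3 - <<'E'
from m import *
D={n:np.load(n+'.npz') for n in('w2','w3','w4')}
B={'w2':bolts(D['w2'],((269,76),(265,202))),'w3':bolts(D['w3'],((267.5,115),(270,223))),'w4':bolts(D['w4'],((261,86),(264,202)))}
for n in B:
    h=height(D[n],B[n]);q=[onz(D[n],p,h) for p in B[n]];v=q[0]-q[1]
    print(n,np.round(B[n],1).tolist(),'h',round(h,2),'yaw',np.arctan2(v[1],v[0]).round(4),'mid',np.mean(q,0).round(1))
# plane-free: valve triangulation before / after
def red(d):
    im=d['im'].astype(int);m=(im[...,2]-im[...,1]>80)&(im[...,2]-im[...,0]>80);m[:,:150]=0;return big(m)[1]
print('valve after',tri([ray(D[n],red(D[n])) for n in('w3','w4')]))
for j in (0,1): print('bolt',tri([ray(D[n],B[n][j]) for n in('w3','w4')]))
print('valve area', [int(big((D[n]['im'].astype(int)[...,2]-D[n]['im'].astype(int)[...,1]>80)&(np.arange(512)>150))[2][4]) for n in D])
E
```

```text
w2 [[268.7, 76.1], [264.9, 201.4]] h 139.99 yaw -0.0293 mid [ 520.7 -291.2  140. ]
w3 [[267.2, 114.9], [269.6, 222.2]] h 127.94 yaw -2.1236 mid [ 521.3 -291.   127.9]
w4 [[260.9, 85.6], [264.0, 201.3]] h 128.39 yaw -2.1249 mid [ 521.1 -291.2  128.4]
valve after (array([ 532.55732549, -337.29215783,  114.66878175]), [np.float64(0.034445353734866326), np.float64(0.03444535373480243)])
bolt (array([ 501.05477182, -323.65753204,  131.25895445]), [np.float64(0.07194820837002751), np.float64(0.07194820837003144)])
bolt (array([ 540.94324476, -259.08679885,  129.68669415]), [np.float64(0.01915076464146815), np.float64(0.019150764641482413)])
valve area [475, 355, 403]
```

The bolt spacing puts the handle top at about 128.2 mm, so the lid is at about 74.3 mm, which matches the locked height. I'll confirm with a light touch on the handle top: contact at 128.5 mm means locked, 126 mm means not.

>>> {"method": "send_rows", "body": {"deltas": [[0.04,0.001,0.02,0,0,0,0.0],[0,0,0.025,0,0,0,0.0],[0,0,0.024,0,0,0,0.0],[0,0,0,0,0,0,0.0],[0,0,0,0,0,0,0.0],[0,0,0,0,0,0,0.0]]}}

```text
time: 17.2
ee_pos: [522.0, -291.1, 136.0]
tcp_rot: [-3.14, 0.001, -2.154]
contact_force: [-0.3, 0.1, -0.6]
opening: 0.2
gripper_force: 0.0
```

>>> {"method": "send_rows", "body": {"deltas": [[0,0,0.002,0,0,0,0.0],[0,0,0,0,0,0,0.0]]}}

```text
time: 17.45
ee_pos: [521.3, -290.8, 133.0]
tcp_rot: [-3.141, 0.0, -2.154]
contact_force: [0.3, -0.7, 0.9]
opening: -0.4
gripper_force: 0.0
```

>>> {"method": "send_rows", "body": {"deltas": [[0,0,0.002,0,0,0,0.0],[0,0,0,0,0,0,0.0]]}}

```text
time: 17.7
ee_pos: [521.1, -290.8, 130.6]
tcp_rot: [3.141, -0.0, -2.154]
contact_force: [-0.1, -0.1, 0.2]
opening: 0.0
gripper_force: 0.0
```

>>> {"method": "send_rows", "body": {"deltas": [[0,0,0.001,0,0,0,0.0],[0,0,0,0,0,0,0.0],[0,0,0,0,0,0,0.0]]}}

```text
time: 18.08
ee_pos: [521.3, -290.9, 129.8]
tcp_rot: [3.142, 0.0, -2.154]
contact_force: [0.4, 0.5, 0.5]
opening: 0.3
gripper_force: 0.0
```

>>> {"method": "send_rows", "body": {"deltas": [[0,0,0.001,0,0,0,0.0],[0,0,0,0,0,0,0.0],[0,0,0,0,0,0,0.0]]}}

```text
time: 18.45
ee_pos: [521.3, -290.9, 128.8]
tcp_rot: [-3.142, -0.0, -2.154]
contact_force: [-0.0, -0.7, -0.2]
opening: 0.0
gripper_force: 0.0
```

>>> {"method": "send_rows", "body": {"deltas": [[0,0,0.001,0,0,0,0.0],[0,0,0,0,0,0,0.0],[0,0,0,0,0,0,0.0]]}}

```text
time: 18.82
ee_pos: [521.4, -290.9, 128.5]
tcp_rot: [-3.141, 0.0, -2.154]
contact_force: [-2.0, 0.9, 5.5]
opening: 0.0
gripper_force: 2.5
```

Contact came at 128.5 mm, so the lid is at 74.5 mm and locked. I'll retreat and hand in.

>>> {"method": "send_rows", "body": {"deltas": [[0,0,-0.04,0,0,0,0.0],[0,0,-0.05,0,0,0,0.0],[0,0,-0.03,0,0,0,0.0],[0,0,0,0,0,0,0.0],[0,0,0,0,0,0,0.0]]}}

```text
time: 19.45
ee_pos: [520.9, -290.6, 247.1]
tcp_rot: [3.141, 0.0, -2.154]
contact_force: [-1.0, 0.4, -0.3]
opening: -0.4
gripper_force: 0.0
```

```bash
python3 -c "
from plant import order
print(order.close_job())"
```

```text
the job is handed in; nothing more can be done
None
```

The lid dropped between the claws, was pressed down, turned clockwise to its stop and released; a light touch on the handle put its origin at 74.5 mm (locked), the arm never went near the dropper bottle or dish, and I handed the job in at about 19.5 s without a verdict being shown.

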